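# Fetch the kit tray and dock it without spilling

### The job

Pull the blue kit tray by its front pull until it is completely out from under the riser, and let go of it standing on the bench. Then take it by the cross handle, lift it, carry it level and set it down gently in the aluminium dock, seated flat between the four corner lips with its pull pointing to the dock's front (the side nearer the robot). All three loose parts must stay in the tray, the capacitor standing upright throughout, and the other things on the bench must be left where they are.

Things in the scene. Friction and masses are not known exactly. Their poses are not given: they have to be found in the camera images.
- tray: Open blue kit tray with orange handle and pull, about 0.35 kg, loose. Origin: centre of its underside; x along its length away from the pull, z up. Box 160 mm (x) by 104 mm (y), walls 18 mm high, 3 mm thick, floor 3 mm, low divider across the middle. It starts on the bench, mostly under the riser; the pull and about 40 mm of the tray show in front.
- tray_handle (a point): Centre of the cross handle, an orange flat-sided bar over the tray's middle, at tray (0, 0, 72 mm). It runs along tray y (104 mm, a post at each end), is 14 mm thick along tray x and 16 mm tall (64 to 80 mm above the underside). Grip from above, fingers closing along tray x; hidden under the riser at the start.
- tray_pull (a point): Grip point of the tray's front pull, an orange upright tongue, at tray (-104, 0, 30 mm). The tongue is 12 mm thick along tray y, runs from tray x = -79 to -117 mm, and from 6 to 46 mm above the underside. To be gripped from above with the fingers closing along tray y.
- riser: Fixed low riser: pale wooden board on two grey side panels. Origin: footprint centre on the bench; x points from its open front to its back. Board 140 (x) x 176 mm, underside 94, top 106 mm up, front edge at riser x = -70 mm; passage 152 mm wide. A 50 mm high spool and a tin are fixed on top. The tray is drawn out toward riser -x, and is wholly out when its origin is beyond x = -150 mm.
- dock: Fixed aluminium dock. Origin: footprint centre on the bench; front is -x, turned roughly to the robot; long side along x. Base 190 x 134 mm, flat deck 20 mm above the bench; four corner lips lean outward, their tops 34 mm above the bench, leaving the tray 4 mm play a side at the deck, 10 mm at the top. Open between the lips, so the pull sticks out in front.
- battery: Black and copper block battery lying loose in the tray's rear half, 27 x 51 x 18 mm; origin at the centre of its underside.
- capacitor: Blue capacitor with a white top standing loose on end in the tray's front half, diameter 22 mm, 36 mm tall; origin at the centre of its underside, z up. It topples if tipped or jerked.
- terminal: Green terminal strip lying loose in the tray's front half, 12 x 50 x 15 mm; origin at the centre of its underside.
- side_cutter: Bystander: red side cutter lying on the 3 mm cutting mat, 43 x 130 x 10 mm.
- screwdriver: Bystander: yellow screwdriver lying near the bench's front edge, 165 mm long, 21 mm high.
- tape_roll: Bystander: yellow roll of tape lying flat on the cutting mat, diameter 62 mm, 19 mm high.
- solvent_bottle: Bystander: white pump bottle with blue top, standing behind, diameter 67 mm, 112 mm high; origin under its foot.
- wick_reel: Bystander: white and blue reel lying near the bench's front edge, diameter 41 mm, 15 mm high.

How it is judged (in metres and radians):
On the way, in this order (a step that is already met when the one before it is completed fails the run):
1. the tray stands on the bench completely out from under the riser, at rest and let go (x of tray in the frame of riser below -0.15 m and height (world z) of tray below 0.006 m and angle between tray's own z axis and vertical below 0.05 rad and linear speed of tray below 0.02 m/s and contact force between the fingers and tray below 0.1 N), for 0.2 s.
2. the tray is lifted level, off the bench, by its cross handle (height (world z) of tray above 0.03 m and angle between tray's own z axis and vertical below 0.2 rad and contact force between the fingers and tray above 1 N and distance between the grasp point and tray_handle below 0.06 m), for 0.1 s.
At the end, for the whole second after the job is handed in: Tray at rest flat on the deck between the lips (12 mm along dock x and y, 4 mm in height, 0.15 rad, pull to the dock's front); battery, capacitor and terminal strip in it, capacitor upright within 0.2 rad; the five bystanders within 30 mm of where they stood (x of tray in the frame of dock between -0.012 and 0.012 m and y of tray in the frame of dock between -0.012 and 0.012 m and z of tray in the frame of dock between 0.016 and 0.024 m and angle between the x axis of tray and the x axis of dock, either way round below 0.15 rad and x of tray_pull in the frame of dock below -0.08 m and angle between tray's own z axis and vertical below 0.05 rad and linear speed of tray below 0.02 m/s and x of battery in the frame of tray between -0.079 and 0.079 m and y of battery in the frame of tray between -0.051 and 0.051 m and z of battery in the frame of tray between -0.01 and 0.03 m and x of capacitor in the frame of tray between -0.079 and 0.079 m and y of capacitor in the frame of tray between -0.051 and 0.051 m and z of capacitor in the frame of tray between -0.01 and 0.03 m and x of terminal in the frame of tray between -0.079 and 0.079 m and y of terminal in the frame of tray between -0.051 and 0.051 m and z of terminal in the frame of tray between -0.01 and 0.03 m and angle between capacitor's own z axis and vertical below 0.2 rad and distance of each of side_cutter, screwdriver, tape_roll, solvent_bottle, wick_reel from where it was at the start of the episode below 0.03 m); the robot touches nothing.
It fails at once if the tray is tipped more than 0.3 rad (angle between tray's own z axis and vertical above 0.3 rad).
It fails at once if a part leaves the tray (not (x of battery in the frame of tray between -0.079 and 0.079 m and y of battery in the frame of tray between -0.051 and 0.051 m and z of battery in the frame of tray between -0.01 and 0.03 m and x of capacitor in the frame of tray between -0.079 and 0.079 m and y of capacitor in the frame of tray between -0.051 and 0.051 m and z of capacitor in the frame of tray between -0.01 and 0.03 m and x of terminal in the frame of tray between -0.079 and 0.079 m and y of terminal in the frame of tray between -0.051 and 0.051 m and z of terminal in the frame of tray between -0.01 and 0.03 m)).
It fails at once if the capacitor topples (more than 0.6 rad from upright) (angle between capacitor's own z axis and vertical above 0.6 rad).
It fails at once if the tray is dropped into the dock (faster than 0.35 m/s just above it) (horizontal distance between tray and dock below 0.03 m and height (world z) of tray below 0.09 m and linear speed of tray above 0.35 m/s).
It fails at once if a bystander is pushed more than 30 mm (distance of any of side_cutter, screwdriver, tape_roll, solvent_bottle, wick_reel from where it was at the start of the episode above 0.03 m).
It also fails if it takes over 61 s, if anything falls off the work surface, if the arm or the gripper's body presses on something with over 40 N, if the wrist force passes 120 N, or if a joint passes its speed limit or range.

### The arm

A 6-joint arm with a two-finger parallel gripper is mounted at the origin on a cart in front of the work surface, level with it; the furniture and walls round the work are solid. World frame = base frame: x ahead of the robot, y to its left, z up, the work surface at z = 0. Lengths are in mm, angles in rad, forces in N, time in s.
With the tool pointing down it reaches from about 325 to 850 mm from the base axis. Payload 15.5 kg.
Tool frame: the origin (TCP) lies at the very end of the fingers, on their centre line; the grasp point (between the pads) lies 19 mm behind it; z points along the fingers, y is the line along which they close (so a half turn about z gives the same grasp; the last joint's range is limited). The gripper opens to 91 mm and grips with 3 to 60 N. Pads are 32 mm wide; open, the fingers measure 118 mm over their backs; the gripper's body (76 mm by 178 mm) begins 60 mm behind the grasp point.
Start: joints at [-1.379, 0.494, 1.345, -0, 1.302, -0.096], TCP at [177.403, -599.295, 213.915] pointing down, gripper open.
Joint ranges: [-2.91, 2.91], [-0.82, 2.16], [0.22, 2.67], [-1.22, 4.37], [0.12, 2.79], [-3.08, 3.08]. Speed limits (rad/s): [1.89, 1.89, 2.57, 3.01, 3.01, 3.01].

### API

Orientations are given as a unit quaternion [w, x, y, z].
In Python, from station import * gives the robot as it stands. The module is installed in compiled form; this text tells all that it offers.
- The arm moves only by the tool drive_tool, never from a script. Its argument "motion" is a list of rows, each a list of 2 entries, a list of its own where there are three numbers: the shift along the tool's x, y, z in mm, then the turn, a rotation vector about the tool's x, y, z in rad. In form: [[[x, y, z], [wx, wy, wz]], ...]. A call has 1 to 10 rows; each row shifts and turns the commanded pose from where the row before left it, along the tool's axes as they then stand; what a row does not reach is not made up. A row lasts 1/12 s, in which the tool goes at most 41.7 mm and 7.16 degrees, less where a joint would pass 70% of its speed; a pose out of reach is approached as far as the arm can. A call with a gripper value outside its range is refused whole. "grip" is the opening, from -1 (shut) to 1 (fully open), set as the call begins (left out, the last holds). The fingers move at their own pace and stop on an object; "grip_force" is the grip in N (left out, the last holds). Time passes only in rows, so rows that do not move let the fingers close. It gives the time, the measured TCP pose, the force, the opening and the grip force at its end, in the units of the state.
- observe(): the state, without advancing time (a new reading comes with each control period).
- get_image(name): name is "scene" or "side" or "wrist"; returns a dict with "frame" (480x640x3 uint8, red, green, blue), "mtx" (3x3 intrinsics, pixels), "R" (3x3) and "t" (3): a world point X has camera coordinates R X + t. Camera axes: x right, y down, z forward; pixel columns grow to the right and rows downward; lengths in mm; the calibration is good to about 2 mm. The wrist camera is an equidistant fisheye: a pixel r from the principal point sees the ray r / f radians off the axis. A picture is of the moment at which its call begins. There is no depth.
- hand_in(): hands the job in; it is judged then, once.
The state is a dict: "t": time; "qpos": joint angles; "qvel": joint speeds; "joint_efforts": joint torques, N m; "position": TCP position; "eef_rot": TCP orientation; "force": force on the tool from outside, world axes, zero at the start; "torque": the same for the moment, N m; "gripper_width": opening from 0.0 (shut) to 1.0 (fully open); "grip_force": force on a finger pad.
Only numpy, scipy, OpenCV 4.12 (cv2) and the standard library are available. Lean on these libraries where they do the work, as an engineer would, in place of code of your own. Each camera call takes 0.05 s, during which the arm holds its last target. There are 200 camera calls.

## Working session

There is one attempt and no reset: what is moved stays moved. The work goes in short steps, Python scripts to look and compute and a tool call to move; the robot and the scene stay as the last step left them, time stands still between calls to the robot, and variables do not carry over. Pictures are saved under pics/ and viewed, at most 10 in all, crops included, and the job is handed in when it is done.

Besides the shell and the picture viewer there is one more tool, called as name([rows], argument=value, ...), one row to a line, values as JSON. drive_tool: Moves the arm, as the interface text tells. Its arguments: {"type":"object","properties":{"motion":{"type":"array","items":{"type":"array"}},"grip":{"type":"number"},"grip_force":{"type":"number"}},"required":["motion"]}

```bash
mkdir -p pics; python3 - <<'E'
from station import *
import cv2,numpy as np,pickle
d={n:get_image(n) for n in("scene","side","wrist")}
pickle.dump(d,open('im0.pkl','wb'))
for n in d: cv2.imwrite(f'pics/{n}0.png',d[n]["frame"][:,:,::-1]); print(n,np.round(-d[n]["R"].T@d[n]["t"]),np.round(d[n]["mtx"],1).tolist())
s=observe();print(s)
E
```

```text
scene [-151.  225.  955.] [[486.9, 0.0, 318.7], [0.0, 486.9, 245.4], [0.0, 0.0, 1.0]]
side [ 10. 965. 810.] [[609.2, 0.0, 318.7], [0.0, 609.2, 247.5], [0.0, 0.0, 1.0]]
wrist [ 240. -581.  385.] [[371.6, 0.0, 317.1], [0.0, 371.6, 239.7], [0.0, 0.0, 1.0]]
{'t': 0.15, 'qpos': array([-1.37848560e+00,  4.94032171e-01,  1.34593082e+00,  2.40208189e-05,
        1.30250495e+00, -9.54999100e-02]), 'qvel': array([-0.00071367, -0.00083721, -0.00021564, -0.00045493,  0.00134578,
       -0.00067365]), 'joint_efforts': array([-1.70428113e-03, -8.79202867e+01, -3.82050669e+01,  7.03396113e-02,
        5.01422735e-02, -6.03606918e-05]), 'position': array([ 177.3691709 , -599.03058464,  213.50003689]), 'eef_rot': array([-4.37694776e-04,  9.89663848e-01,  1.43405982e-01, -9.61043393e-06]), 'force': array([ 0.45884486, -0.29093655, -0.54449671]), 'torque': array([ 0.03089687,  0.00343636, -0.03027295]), 'grip_force': 0.0, 'gripper_width': 1.0010167384170976}
```

View pics/scene0.png

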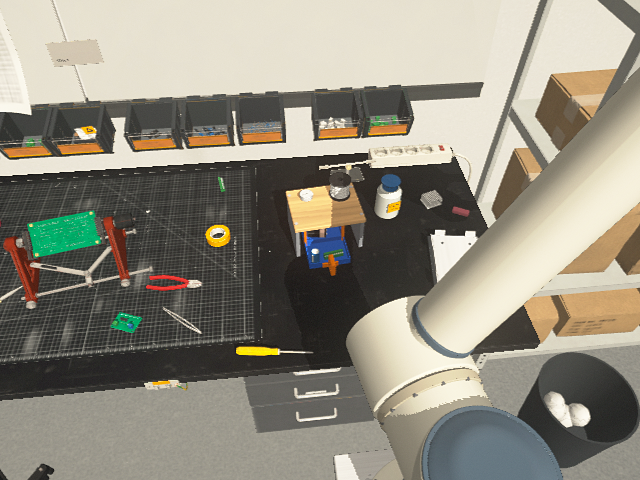

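View pics/side0.png

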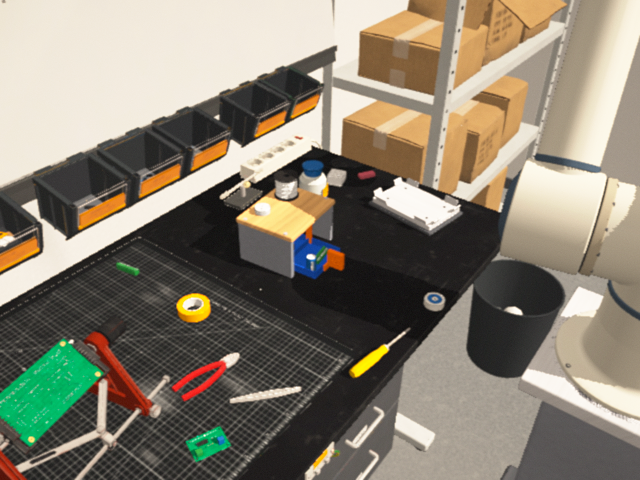

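The scene view shows the riser board at (287–366, 185–228), the orange pull at about (333, 264), and the dock partly hidden at about (455, 245). The side view shows the pull at about (335, 260) and the whole dock at about (417, 205).

```bash
cat > h.py <<'E'
import cv2,numpy as np
from scipy.spatial.transform import Rotation as Ro
def cast(im,uv,z,fish=False):
    uv=np.atleast_2d(np.float64(uv)); K=im["mtx"]
    p=(uv-K[:2,2])/K[0,0]
    if fish:
        r=np.linalg.norm(p,axis=1,keepdims=True)+1e-12
        d=np.hstack([p/r*np.sin(r),np.cos(r)])
    else: d=np.hstack([p,np.ones((len(p),1))])
    R=np.array(im["R"]);c=-R.T@im["t"]; D=d@R
    return c+D*((z-c[2])/D[:,2])[:,None]
def ray(im,uv,fish=False):
    a=cast(im,uv,0,fish)[0]; c=-np.array(im["R"]).T@im["t"]; return c,(a-c)/np.linalg.norm(a-c)
def tri(r1,r2):
    (a,d),(b,e)=r1,r2
    s=np.linalg.lstsq(np.c_[d,-e],b-a,rcond=None)[0]
    P,Q=a+d*s[0],b+e*s[1]; return (P+Q)/2,np.linalg.norm(P-Q)
def mask(im,lo,hi,roi):
    h=cv2.cvtColor(im["frame"],cv2.COLOR_RGB2HSV); m=cv2.inRange(h,np.array(lo),np.array(hi))
    x0,y0,x1,y1=roi; o=np.zeros_like(m);o[y0:y1,x0:x1]=m[y0:y1,x0:x1]; return o
def blob(m):
    c=cv2.findContours(m,cv2.RETR_EXTERNAL,cv2.CHAIN_APPROX_NONE)[0]; return max(c,key=cv2.contourArea)[:,0]
E
python3 - <<'E'
from h import *; import pickle
d=pickle.load(open('im0.pkl','rb'));S,D=d['scene'],d['side']
print('side axes',D['R'][2].round(2))
# board top
for n,im,roi in(('scene',S,(270,175,380,240)),('side',D,(225,185,345,240))):
    m=mask(im,(8,50,120),(25,170,255),roi); c=cv2.convexHull(blob(m).astype(np.int32))
    w=cast(im,c[:,0],106)[:,:2]; r=cv2.minAreaRect(np.float32(w)); print(n,'board',np.round(r[0]),np.round(r[1]),r[2], np.round(cv2.boxPoints(r)).tolist())
# pull
for n,im,roi in(('scene',S,(315,245,355,285)),('side',D,(320,240,355,280))):
    m=mask(im,(5,180,100),(20,255,255),roi); c=blob(m); print(n,'pull',c.min(0),c.max(0),c.mean(0)); ext=cast(im,c,46); print(ext.min(0).round(),ext.max(0).round())
# dock in side
m=mask(D,(0,0,150),(180,60,255),(365,170,475,240)); c=cv2.convexHull(blob(m))[:,0]
for z in(0,20,34):
    r=cv2.minAreaRect(np.float32(cast(D,c,z)[:,:2])); print('dock',z,np.round(r[0]),np.round(r[1]),r[2])
a=cv2.resize(D["frame"][165:285,225:475],None,fx=3.2,fy=3.2,interpolation=cv2.INTER_CUBIC); 
b=cv2.resize(S["frame"][175:285,280:490],None,fx=3.2,fy=3.2,interpolation=cv2.INTER_CUBIC)
o=np.zeros((600,800,3),np.uint8); o[:384,:800]=a; cv2.imwrite('pics/c.png',a[:,:,::-1])
E
```

```text
side axes [ 0.47 -0.65 -0.59]
scene board [695. 112.] [171. 177.] 5.342188835144043 [[602.0, 192.0], [618.0, 16.0], [789.0, 32.0], [772.0, 208.0]]
side board [706.  98.] [158. 230.] 5.8516998291015625 [[616.0, 205.0], [640.0, -24.0], [797.0, -8.0], [773.0, 221.0]]
scene pull [323 254] [337 275] [330.6440678  264.57627119]
[537.  97.  46.] [601. 133.  46.]
side pull [324 249] [344 270] [334.02898551 260.42028986]
[540. 103.  46.] [601. 175.  46.]
dock 0 [ 585. -242.] [160. 214.] 81.23401641845703
dock 20 [ 571. -212.] [157. 209.] 81.23396301269531
dock 34 [ 561. -191.] [154. 205.] 81.23403930664062
```

View pics/c.png

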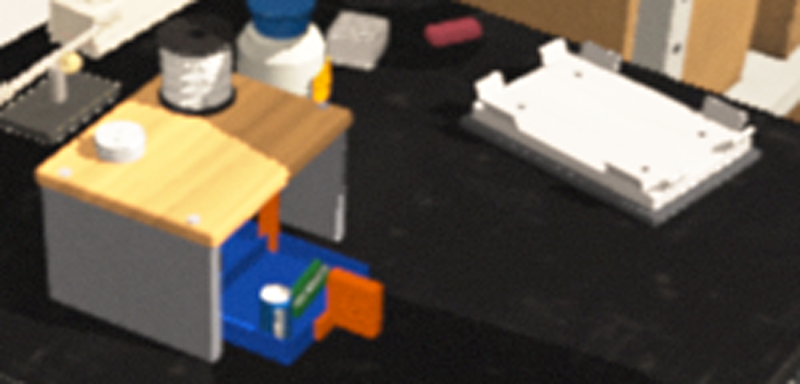

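The crop (scale 3.2, offset 225,165) shows the front board corners at crop (215,240) and (350,115), the pull's top front corner at (382,284), and the dock base corners at (460,122), (655,220) and (760,152). The dock's front is the edge with corners (655,220) and (760,152).

```bash
python3 - <<'E'
from h import *; import pickle
d=pickle.load(open('im0.pkl','rb'));S,D=d['scene'],d['side']
f=lambda *p:np.array(p)/3.2+[225,165]
for n,z,p in(('FL',106,(215,240)),('FR',106,(351,117)),('BL',106,(38,176)),('pulltip',46,(382,284)),('pullback',46,(333,266)),('dL',0,(460,122)),('dN',0,(655,220)),('dR',0,(760,152)),('dNtop',20,(655,203)),('dRtop',20,(752,148))):
    print(n,cast(D,f(*p),z)[0].round(1))
for n,z,p in(('FL',106,(299,237)),('FR',106,(366,222)),('pulltip',46,(333,271))): pass
for n,roi in(('scene',(315,245,355,285)),):
    c=blob(mask(S,(5,180,100),(20,255,255),roi)); 
    for r in range(c[:,1].min(),c[:,1].max()+1,2): q=c[c[:,1]==r,0]; print(r,q.min(),q.max(),cast(S,(q.min(),r),46)[0].round(),cast(S,(q.max(),r),46)[0].round())
E
```

```text
FL [630.2 197.8 106. ]
FR [647.1  28.1 106. ]
BL [765.3 212.4 106. ]
pulltip [565.9 104.1  46. ]
pullback [602.9 107.7  46. ]
dL [ 671.5 -159.5    0. ]
dN [ 486.2 -134.2    0. ]
dR [ 465.9 -265.6    0. ]
dNtop [ 484.7 -126.1   20. ]
dRtop [ 461.8 -236.6   20. ]
254 330 331 [601. 111.  46.] [601. 109.  46.]
256 329 333 [595. 115.  46.] [594. 105.  46.]
258 328 333 [589. 118.  46.] [588. 106.  46.]
260 329 333 [582. 116.  46.] [581. 106.  46.]
262 328 337 [576. 119.  46.] [574.  98.  46.]
264 323 337 [572. 132.  46.] [568.  99.  46.]
266 323 335 [566. 133.  46.] [563. 104.  46.]
268 329 335 [558. 119.  46.] [557. 105.  46.]
270 330 335 [552. 117.  46.] [551. 106.  46.]
272 330 335 [546. 118.  46.] [545. 106.  46.]
274 331 334 [540. 117.  46.] [539. 110.  46.]
```

Riser: origin about (708,120), yaw about 0.10. Pull grip point about (575,112). Dock centre about (570,-212). I'll go over the dock first for a wrist look on the way.

drive_tool([
  [[0,0,0],[0,0,0.094]],
  [[0,0,0],[0,0,0.094]],
  [[20,-20,0],[0,0,0]],
  [[26,-26,0],[0,0,0]],
  [[26,-26,0],[0,0,0]],
  [[26,-26,0],[0,0,0]],
  [[26,-26,0],[0,0,0]],
  [[26,-26,0],[0,0,0]],
  [[26,-26,0],[0,0,0]],
  [[26,-26,0],[0,0,0]],
], grip=1)

```text
t: 0.98
position: [359.0, -376.6, 213.9]
eef_rot: [-0.0, 0.999, 0.05, -0.0]
force: [1.0, -1.2, -0.3]
gripper_width: 1.0
grip_force: 0.0
```

drive_tool([
  [[26,-26,0],[0,0,0]],
  [[26,-26,0],[0,0,0]],
  [[26,-26,0],[0,0,0]],
  [[26,-26,0],[0,0,0]],
  [[26,-26,0],[0,0,0]],
  [[20,-20,0],[0,0,0]],
  [[8,-8,0],[0,0,0]],
  [[0,0,0],[0,0,0]],
  [[0,0,0],[0,0,0]],
])

```text
t: 1.73
position: [499.6, -205.2, 213.7]
eef_rot: [0.0, 0.999, 0.05, -0.0]
force: [-0.4, 0.0, 1.0]
gripper_width: 1.001
grip_force: 0.0
```

```bash
python3 - <<'E'
from station import *
from h import *; import pickle
s=observe();print(s['t'],s['position'].round(1),s['qpos'].round(2),s['force'].round(1))
w=get_image('wrist'); pickle.dump(w,open('im1.pkl','wb')); cv2.imwrite('pics/w1.png',w['frame'][:,:,::-1])
E
```

```text
1.7333 [ 499.6 -205.2  213.7] [-0.5   0.37  1.56 -0.    1.21  0.97] [-0.4  0.   1. ]
```

View pics/w1.png

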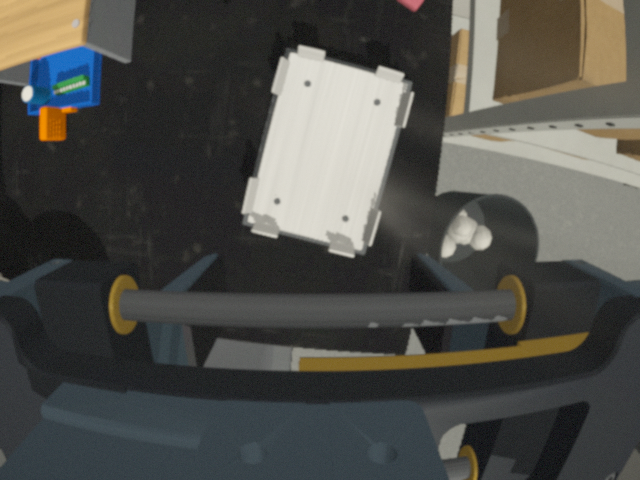

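The wrist view shows the dock whole: deck screw holes at (307,83), (377,101), (277,201), (345,218), with the front (nearer robot) toward the bottom. The tray front and pull are at the upper left, around (52,125).

```bash
python3 - <<'E'
from h import *; import pickle
w=pickle.load(open('im1.pkl','rb'))
p=cast(w,[(307,83),(377,101),(277,201),(345,218)],20,True); print(p.round(1),p.mean(0).round(1))
v=(p[0]+p[1]-p[2]-p[3])/2; u=(p[0]+p[2]-p[1]-p[3])/2
print('holes len',np.linalg.norm(v),np.linalg.norm(u),'yaw',np.arctan2(v[1],v[0]),np.arctan2(-u[0],u[1]))
m=mask(w,(0,0,120),(180,60,255),(230,35,425,262)); c=blob(m)
for z in (20,34):
    r=cv2.minAreaRect(np.float32(cast(w,c,z,True)[:,:2])); print(z,np.round(r[0],1),np.round(r[1],1),np.deg2rad(r[2]))
m=mask(w,(5,180,100),(20,255,255),(30,90,90,150)); c=blob(m);e=cast(w,c,46,True); print('pull',e.min(0).round(),e.max(0).round())
E
```

```text
[[ 631.7 -182.9   20. ]
 [ 621.5 -252.6   20. ]
 [ 512.3 -164.6   20. ]
 [ 501.9 -233.7   20. ]] [ 566.9 -208.5   20. ]
holes len 120.94580950061192 70.19102437479619 yaw -0.153971533918866 -0.14679407123240185
20 [ 566.5 -209. ] [137.6 195.6] 1.4149376203171538
34 [ 566.4 -208.6] [132.3 188.1] 1.4149377534752083
pull [565.  58.  46.] [603. 114.  46.]
```

Dock centre is (566.7,-208.7), yaw -0.153; hole spacing and outline agree. Next is the look at the pull.

drive_tool([
  [[2,-20,0],[0,0,0]],
  [[3.6,-36,0],[0,0,0]],
  [[3.6,-36,0],[0,0,0]],
  [[3.6,-36,0],[0,0,0]],
  [[3.6,-36,0],[0,0,0]],
  [[3.6,-36,0],[0,0,0]],
  [[3.6,-36,0],[0,0,0]],
  [[3.6,-36,0],[0,0,0]],
  [[3.6,-36,0],[0,0,0]],
  [[1,-8,0],[0,0,0]],
])

```text
t: 2.62
position: [499.5, 115.0, 214.0]
eef_rot: [-0.0, 0.999, 0.05, 0.0]
force: [0.3, -0.3, -0.5]
gripper_width: 1.0
grip_force: 0.0
```

drive_tool([
  [[0,0,0],[0,0,0]],
  [[0,0,0],[0,0,0]],
])

```text
t: 2.78
position: [499.9, 111.3, 213.9]
eef_rot: [0.0, 0.999, 0.05, -0.0]
force: [-0.2, -0.9, -0.6]
gripper_width: 0.998
grip_force: 0.0
```

```bash
python3 - <<'E'
from station import *
from h import *; import pickle
s=observe();print(s['t'],s['position'].round(1),s['qpos'].round(2),s['eef_rot'].round(4))
w=get_image('wrist'); pickle.dump(w,open('im2.pkl','wb')); cv2.imwrite('pics/w2.png',w['frame'][:,:,::-1])
E
```

```text
2.7833 [499.9 111.3 213.9] [ 0.1   0.34  1.62 -0.    1.19  1.57] [ 2.000e-04  9.988e-01  4.990e-02 -1.000e-04]
```

View pics/w2.png

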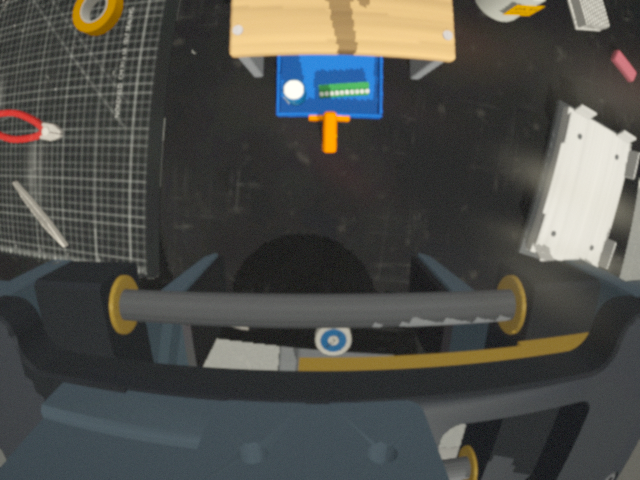

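The wrist view shows the tongue at (323–337, 112–153), the tray front edge at (277–383, 117), the board front corners at (230,60) and (455,60), and the wick reel at (333,340).

```bash
python3 - <<'E'
from h import *; import pickle
w=pickle.load(open('im2.pkl','rb'))
b=cast(w,[(230,60),(455,60)],106,True); print('board',b.round(1),np.linalg.norm(b[0]-b[1]),np.arctan2(b[1,0]-b[0,0],b[0,1]-b[1,1]))
t=cast(w,[(277,117),(383,117)],18,True); print('trayfront',t.round(1),np.linalg.norm(t[0]-t[1]),np.arctan2(t[1,0]-t[0,0],t[0,1]-t[1,1]))
c=blob(mask(w,(5,150,100),(22,255,255),(300,105,360,170)))
for r in range(116,155,6):
    q=c[c[:,1]==r,0]
    if len(q): print(r,q.min(),q.max(),cast(w,[(q.min(),r),(q.max()+1,r)],46,True).round(1).tolist())
print('tip',cast(w,[(330,153)],46,True).round(1),cast(w,[(330,154)],6,True).round(1))
print('reel',cast(w,[(333,340)],15,True).round(1),'shadow/cap',cast(w,[(293,90)],39,True).round(1))
E
```

```text
board [[631.1 189.9 106. ]
 [652.3  17.1 106. ]] 174.09618575693773 0.12208810761424659
trayfront [[595.9 159.4  18. ]
 [606.9  55.7  18. ]] 104.21746841132256 0.10619531668185964
116 310 336 [[597.0, 126.5, 46.0], [599.4, 102.2, 46.0]]
122 322 348 [[592.5, 115.1, 46.0], [595.2, 90.9, 46.0]]
128 322 337 [[587.0, 114.6, 46.0], [588.5, 100.2, 46.0]]
134 322 337 [[581.6, 114.1, 46.0], [583.1, 99.7, 46.0]]
140 322 337 [[576.1, 113.5, 46.0], [577.6, 99.1, 46.0]]
146 322 337 [[570.6, 113.0, 46.0], [572.1, 98.6, 46.0]]
152 323 335 [[565.3, 111.5, 46.0], [566.5, 99.8, 46.0]]
tip [[565.  105.1  46. ]] [[564.  103.6   6. ]]
reel [[362.2  78.8  15. ]] shadow/cap [[620.8 144.7  39. ]]
```

Tray origin is about (681,116), yaw 0.105, and the tongue tip at (565,104) agrees. Going to the pull.

drive_tool([
  [[18,4,20],[0,0,0]],
  [[20,4,20],[0,0,0]],
  [[20,4,20],[0,0,0]],
  [[15,2,20],[0,0,0]],
  [[0,0,25],[0,0,0]],
  [[0,0,25],[0,0,0]],
  [[0,0,25],[0,0,0]],
  [[0,0,20],[0,0,0]],
  [[0,0,15],[0,0,0]],
  [[0,0,10],[0,0,0]],
])

```text
t: 3.67
position: [573.4, 103.5, 12.3]
eef_rot: [0.0, 0.999, 0.049, -0.001]
force: [-0.7, -0.5, 0.6]
gripper_width: 0.998
grip_force: 0.0
```

drive_tool([
  [[0,0,0],[0,0,0]],
  [[0,0,0],[0,0,0]],
])

```text
t: 3.83
position: [574.1, 104.6, 14.1]
eef_rot: [0.0, 0.999, 0.049, -0.0]
force: [-0.5, 0.2, 0.9]
gripper_width: 1.001
grip_force: 0.0
```

drive_tool([
  [[0,0,0],[0,0,0]],
  [[0,0,0],[0,0,0]],
  [[0,0,0],[0,0,0]],
  [[0,0,0],[0,0,0]],
  [[0,0,0],[0,0,0]],
  [[0,0,0],[0,0,0]],
  [[0,0,0],[0,0,0]],
  [[0,0,0],[0,0,0]],
], grip=-0.6, grip_force=12)

```text
t: 4.5
position: [573.9, 105.8, 13.9]
eef_rot: [-0.0, 0.999, 0.05, 0.0]
force: [0.2, 0.7, 0.1]
gripper_width: 0.447
grip_force: 0.0
```

drive_tool([
  [[0,0,0],[0,0,0]],
  [[0,0,0],[0,0,0]],
  [[0,0,0],[0,0,0]],
  [[0,0,0],[0,0,0]],
  [[0,0,0],[0,0,0]],
  [[0,0,0],[0,0,0]],
  [[0,0,0],[0,0,0]],
], grip=-1, grip_force=12)

```text
t: 5.08
position: [573.9, 105.7, 13.9]
eef_rot: [-0.0, 0.999, 0.05, -0.0]
force: [-0.3, -0.1, -0.9]
gripper_width: 0.134
grip_force: 12.0
```

Gripped at 12.2 mm. Pulling smoothly, 145 mm.

drive_tool([
  [[-0.5,0,0],[0,0,0]],
  [[-1,0,0],[0,0,0]],
  [[-2,0,0],[0,0,0]],
  [[-3,0,0],[0,0,0]],
  [[-4,0,0],[0,0,0]],
  [[-5,0,0],[0,0,0]],
  [[-5,0,0],[0,0,0]],
  [[-5,0,0],[0,0,0]],
  [[-5,0,0],[0,0,0]],
  [[-5,0,0],[0,0,0]],
])

```text
t: 5.92
position: [538.0, 102.1, 14.0]
eef_rot: [-0.0, 0.999, 0.05, -0.0]
force: [2.1, 0.5, -2.3]
gripper_width: 0.133
grip_force: 12.0
```

drive_tool([
  [[-5,0,0],[0,0,0]],
  [[-5,0,0],[0,0,0]],
  [[-5,0,0],[0,0,0]],
  [[-5,0,0],[0,0,0]],
  [[-5,0,0],[0,0,0]],
  [[-5,0,0],[0,0,0]],
  [[-5,0,0],[0,0,0]],
  [[-5,0,0],[0,0,0]],
  [[-5,0,0],[0,0,0]],
  [[-5,0,0],[0,0,0]],
])

```text
t: 6.75
position: [488.4, 97.1, 13.9]
eef_rot: [0.0, 0.999, 0.05, 0.0]
force: [1.1, 1.0, -1.5]
gripper_width: 0.13
grip_force: 12.0
```

drive_tool([
  [[-5,0,0],[0,0,0]],
  [[-5,0,0],[0,0,0]],
  [[-5,0,0],[0,0,0]],
  [[-5,0,0],[0,0,0]],
  [[-5,0,0],[0,0,0]],
  [[-5,0,0],[0,0,0]],
  [[-5,0,0],[0,0,0]],
  [[-5,0,0],[0,0,0]],
  [[-4,0,0],[0,0,0]],
  [[-3,0,0],[0,0,0]],
])

```text
t: 7.58
position: [441.6, 92.5, 13.9]
eef_rot: [0.0, 0.999, 0.05, -0.0]
force: [1.6, -0.3, -3.3]
gripper_width: 0.129
grip_force: 12.0
```

drive_tool([
  [[-2,0,0],[0,0,0]],
  [[-1,0,0],[0,0,0]],
  [[0,0,0],[0,0,0]],
  [[0,0,0],[0,0,0]],
])

```text
t: 7.92
position: [438.8, 92.2, 13.9]
eef_rot: [0.0, 0.999, 0.05, -0.0]
force: [-2.5, -1.2, -0.6]
gripper_width: 0.131
grip_force: 12.0
```

drive_tool([
  [[-1,0,0],[0,0,0]],
  [[-2,0,0],[0,0,0]],
  [[-2,0,0],[0,0,0]],
  [[-1,0,0],[0,0,0]],
  [[0,0,0],[0,0,0]],
  [[0,0,0],[0,0,0]],
])

```text
t: 8.42
position: [432.8, 91.6, 13.9]
eef_rot: [0.0, 0.999, 0.05, -0.0]
force: [-1.1, -0.3, -1.3]
gripper_width: 0.133
grip_force: 12.0
```

drive_tool([
  [[0,0,0],[0,0,0]],
  [[0,0,0],[0,0,0]],
  [[0,0,0],[0,0,0]],
  [[0,0,0],[0,0,0]],
  [[0,0,0],[0,0,0]],
  [[0,0,0],[0,0,0]],
  [[0,0,0],[0,0,0]],
  [[0,0,0],[0,0,0]],
], grip=0.4)

```text
t: 9.08
position: [433.1, 91.6, 13.9]
eef_rot: [-0.0, 0.999, 0.05, -0.0]
force: [-0.7, -0.2, 0.5]
gripper_width: 0.683
grip_force: 0.0
```

drive_tool([
  [[0,0,-10],[0,0,0]],
  [[0,0,-20],[0,0,0]],
  [[0,0,-30],[0,0,0]],
  [[0,0,-35],[0,0,0]],
  [[0,0,-35],[0,0,0]],
  [[0,0,-35],[0,0,0]],
  [[0,0,-25],[0,0,0]],
  [[0,0,-10],[0,0,0]],
  [[0,0,0],[0,0,0]],
  [[0,0,0],[0,0,0]],
])

```text
t: 9.92
position: [433.2, 91.6, 214.0]
eef_rot: [-0.0, 0.999, 0.05, 0.0]
force: [-0.1, -0.9, -0.7]
gripper_width: 0.698
grip_force: 0.0
```

```bash
python3 - <<'E'
from station import *
from h import *; import pickle
s=observe();print(s['t'],s['position'].round(1),s['qpos'].round(2),s['eef_rot'].round(4))
w=get_image('wrist'); pickle.dump(w,open('im3.pkl','wb')); cv2.imwrite('pics/w3.png',w['frame'][:,:,::-1])
E
```

```text
9.9167 [433.2  91.6 214. ] [0.07 0.24 1.77 0.   1.13 1.54] [-0.000e+00  9.988e-01  4.990e-02  5.000e-04]
```

View pics/w3.png

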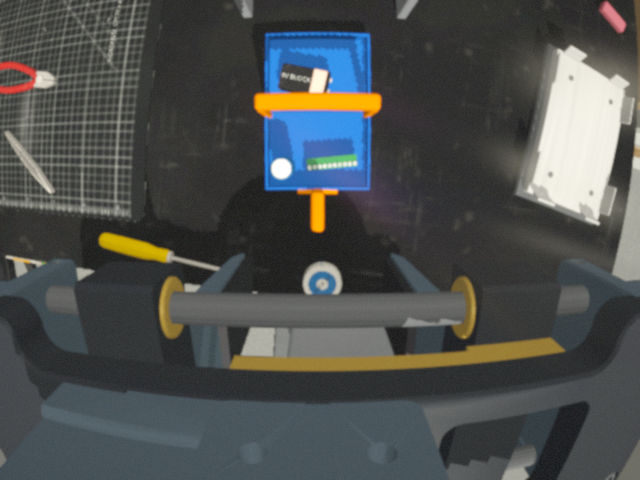

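The tray is fully out of the riser with all three parts in it and the capacitor upright at (281,168). The tray corners are at (265,33), (370,33), (371,189) and (265,189), and the handle runs from (254,102) to (381,102).

```bash
python3 - <<'E'
from h import *; import pickle
w=pickle.load(open('im3.pkl','rb'))
t=cast(w,[(265,33),(370,33),(371,189),(265,189)],18,True); print(t.round(1).tolist(),t.mean(0).round(1),[np.linalg.norm(t[i]-t[i-1]).round(1) for i in range(4)])
m=mask(w,(5,150,100),(22,255,255),(245,85,390,120)); c=blob(m)
r=cv2.minAreaRect(np.float32(cast(w,c,80,True)[:,:2])); print('handle',np.round(r[0],1),np.round(r[1],1),np.deg2rad(r[2]))
for u in(265,290,318,345,370):
    q=c[c[:,0]==u,1]; print(u,q.min(),q.max(),cast(w,[(u,q.min()),(u,q.max()+1)],80,True).round(1).tolist())
print('panel',cast(w,[(248,17),(402,18)],0,True).round(1).tolist())
print('tongue tip',cast(w,[(318,232)],46,True).round(1))
E
```

```text
[[616.0, 161.1, 18.0], [626.3, 57.0, 18.0], [467.3, 40.2, 18.0], [456.9, 145.5, 18.0]] [541.6 101.   18. ] [np.float64(159.8), np.float64(104.7), np.float64(159.9), np.float64(105.8)]
handle [538.5 101.4] [ 20.5 104.9] 0.09806105344613465
265 94 115 [[542.7, 144.5, 80.0], [524.2, 142.7, 80.0]]
290 93 108 [[545.0, 124.1, 80.0], [531.6, 122.8, 80.0]]
318 93 108 [[547.0, 101.4, 80.0], [533.6, 100.1, 80.0]]
345 94 109 [[548.5, 79.5, 80.0], [535.2, 78.2, 80.0]]
370 94 115 [[551.1, 59.1, 80.0], [532.7, 57.3, 80.0]]
panel [[640.0, 184.8, 0.0], [656.3, 22.1, 0.0]]
tongue tip [[424.4  89.2  46. ]]
```

Tray origin is about (541,101), riser x about -170, yaw 0.10. Turning the tool by 90° and going over the handle.

drive_tool([
  [[0,0,0],[0,0,-0.12]],
  [[0,0,0],[0,0,-0.12]],
  [[0,0,0],[0,0,-0.12]],
  [[0,0,0],[0,0,-0.12]],
  [[0,0,0],[0,0,-0.12]],
  [[0,0,0],[0,0,-0.12]],
  [[0,0,0],[0,0,-0.12]],
  [[0,0,0],[0,0,-0.12]],
  [[0,0,0],[0,0,-0.12]],
  [[0,0,0],[0,0,-0.12]],
])

```text
t: 10.8
position: [432.4, 91.6, 212.5]
eef_rot: [-0.001, 0.794, 0.607, -0.001]
force: [0.1, 0.0, -0.5]
gripper_width: 0.699
grip_force: 0.0
```

drive_tool([
  [[0,0,0],[0,0,-0.12]],
  [[0,0,0],[0,0,-0.12]],
  [[0,0,0],[0,0,-0.12]],
  [[0,0,0],[0,0,-0.011]],
  [[0,20,10],[0,0,0]],
  [[0,25,15],[0,0,0]],
  [[-0.5,25,20],[0,0,0]],
  [[-0.5,22,15],[0,0,0]],
  [[-0.4,16,10],[0,0,0]],
  [[0,0,0],[0,0,0]],
])

```text
t: 11.63
position: [542.0, 100.9, 140.7]
eef_rot: [-0.001, 0.672, 0.74, -0.001]
force: [-2.1, -1.1, 0.3]
gripper_width: 0.698
grip_force: 0.0
```

drive_tool([
  [[0,0,0],[0,0,0]],
  [[0,0,0],[0,0,0]],
])

```text
t: 11.8
position: [539.7, 101.0, 143.5]
eef_rot: [-0.001, 0.672, 0.741, -0.001]
force: [-0.0, 0.4, -1.0]
gripper_width: 0.701
grip_force: 0.0
```

```bash
python3 - <<'E'
from station import *
from h import *; import pickle
s=observe();print(s['t'],s['position'].round(1),s['qpos'].round(2),s['eef_rot'].round(4),s['gripper_width'])
q=s['eef_rot'];R=Ro.from_quat(np.r_[q[1:],q[0]]).as_matrix();print(R.round(4))
print('shift in tool',(R.T@(np.array([540.7,101,56])-s['position'])).round(1))
E
```

```text
11.8 [539.7 101.  143.5] [ 0.08  0.47  1.62  0.    1.06 -0.02] [-6.000e-04  6.716e-01  7.409e-01 -6.000e-04] 0.7009444985304647
[[-9.800e-02  9.952e-01 -1.600e-03]
 [ 9.952e-01  9.800e-02 -1.000e-04]
 [ 0.000e+00 -1.600e-03 -1.000e+00]]
shift in tool [-0.1  1.1 87.5]
```

drive_tool([
  [[0,1,10],[0,0,0]],
  [[0,0,18],[0,0,0]],
  [[0,0,18],[0,0,0]],
  [[0,0,18],[0,0,0]],
  [[0,0,13],[0,0,0]],
  [[0,0,7.5],[0,0,0]],
  [[0,0,3],[0,0,0]],
  [[0,0,0],[0,0,0]],
  [[0,0,0],[0,0,0]],
])

```text
t: 12.55
position: [541.9, 101.2, 57.0]
eef_rot: [0.0, 0.671, 0.742, 0.0]
force: [-0.7, 0.4, 0.7]
gripper_width: 0.701
grip_force: 0.0
```

drive_tool([
  [[0,0,0],[0,0,0]],
  [[0,0,0],[0,0,0]],
  [[0,0,0],[0,0,0]],
  [[0,0,0],[0,0,0]],
  [[0,0,0],[0,0,0]],
  [[0,0,0],[0,0,0]],
  [[0,0,0],[0,0,0]],
  [[0,0,0],[0,0,0]],
  [[0,0,0],[0,0,0]],
  [[0,0,0],[0,0,0]],
], grip=-1, grip_force=30)

```text
t: 13.38
position: [541.7, 101.1, 56.4]
eef_rot: [-0.0, 0.671, 0.742, -0.0]
force: [0.1, -0.0, 0.9]
gripper_width: 0.149
grip_force: 30.0
```

Lifting.

drive_tool([
  [[0,0,-1],[0,0,0]],
  [[0,0,-2],[0,0,0]],
  [[0,0,-4],[0,0,0]],
  [[0,0,-6],[0,0,0]],
  [[0,0,-7],[0,0,0]],
  [[0,0,-7],[0,0,0]],
  [[0,0,-7],[0,0,0]],
  [[0,0,-7],[0,0,0]],
  [[0,0,-7],[0,0,0]],
  [[0,0,-7],[0,0,0]],
])

```text
t: 14.22
position: [541.8, 101.1, 112.3]
eef_rot: [0.0, 0.671, 0.742, 0.0]
force: [-0.2, 0.6, -4.7]
gripper_width: 0.153
grip_force: 30.0
```

drive_tool([
  [[0,0,-6],[0,0,0]],
  [[0,0,-4],[0,0,0]],
  [[0,0,-3],[0,0,0]],
  [[0,0,-2],[0,0,0]],
  [[0,0,-1],[0,0,0]],
  [[0,0,0],[0,0,0]],
  [[0,0,0],[0,0,0]],
])

```text
t: 14.8
position: [541.6, 101.1, 127.2]
eef_rot: [-0.0, 0.671, 0.742, -0.0]
force: [-0.6, -0.1, -5.1]
gripper_width: 0.152
grip_force: 30.0
```

```bash
python3 - <<'E'
from station import *
from h import *; import pickle
s=observe();print(s['t'],s['position'].round(1),s['force'].round(1),s['torque'].round(2),s['gripper_width'],s['grip_force'])
ims={n:get_image(n) for n in('side','wrist')}; pickle.dump(ims,open('im4.pkl','wb'))
a=cv2.resize(ims['side']['frame'][150:300,240:490],None,fx=2,fy=2); b=cv2.resize(ims['wrist']['frame'],(400,300))
cv2.imwrite('pics/4.png',np.vstack([a,np.pad(b,((0,0),(0,100),(0,0)))])[:,:,::-1])
E
```

```text
14.8 [541.6 101.1 127.2] [-0.6 -0.1 -5.1] [-0.05 -0.11  0.  ] 0.15178991705742345 29.999044239521027
```

View pics/4.png

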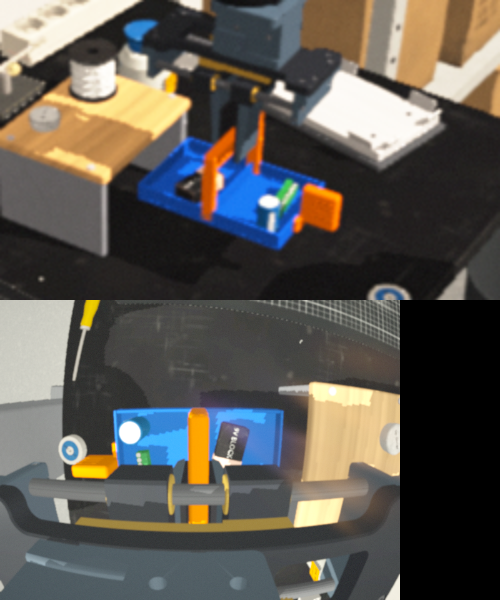

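The tray hangs level with all parts in place and the capacitor upright. In the wrist view the tray's +y wall edge runs along row ~174, from column ~181 to ~454, and I'll use it to check the in-hand pose.

```bash
python3 - <<'E'
from station import observe
from h import *; import pickle
w=pickle.load(open('im4.pkl','rb'))['wrist']
s=observe();q=s['eef_rot'];R=Ro.from_quat(np.r_[q[1:],q[0]]).as_matrix()
z=127.2-56.4+18
m=mask(w,(100,120,60),(125,255,255),(170,160,470,270))
pts=[]
for u in range(200,440,10):
    v=np.flatnonzero(m[:,u]); 
    if len(v): pts.append((u,v.min()))
P=cast(w,pts,z,True); L=(P-s['position'])@R   # tool frame
k=np.polyfit(L[:,1],L[:,0],1); print('wall in tool: x at y=0',k[1].round(1),'(52 if centred) slope',k[0].round(4),'resid',np.std(L[:,0]-np.polyval(k,L[:,1])).round(2))
col=[(np.flatnonzero(m[v]).min(),v) for v in range(185,225,8)]+[]
print('front', ((cast(w,col,z,True)-s['position'])@R)[:,1].round(1)); 
col=[(np.flatnonzero(m[v]).max()+1,v) for v in range(185,225,8)]
print('rear', ((cast(w,col,z,True)-s['position'])@R)[:,1].round(1))
tool_yaw=np.arctan2(R[1,0],R[0,0]); print('toolyaw',tool_yaw-np.pi/2, 'needed turn w',tool_yaw-np.pi/2-(-0.153))
E
```

```text
wall in tool: x at y=0 53.6 (52 if centred) slope -0.0022 resid 0.32
front [-80.7 -81.  -81.3 -81.  -81.3]
rear [80.7 81.  80.6 80.9 80.6]
toolyaw 0.10000258305235277 needed turn w 0.2530025830523528
```

In-hand pose is centred (about 1 mm lateral) and aligned. Carrying.

drive_tool([
  [[-2,0,0],[0,0,0]],
  [[-5,0,0],[0,0,0]],
  [[-8,0,0],[0,0,0]],
  [[-11,0,0],[0,0,0]],
  [[-14,0,0],[0,0,0]],
  [[-16,0,0],[0,0,0]],
  [[-16,0,0],[0,0,0]],
  [[-16,0,0],[0,0,0]],
  [[-16,0,0],[0,0,0]],
  [[-16,0,0],[0,0,0]],
])

```text
t: 15.73
position: [553.7, -20.2, 127.4]
eef_rot: [0.0, 0.671, 0.741, -0.0]
force: [0.3, 0.1, -4.7]
gripper_width: 0.15
grip_force: 30.0
```

drive_tool([
  [[-16,0,0],[0,0,0.02]],
  [[-16,0,0],[0,0,0.035]],
  [[-16,0,0],[0,0,0.045]],
  [[-16,0,0],[0,0,0.05]],
  [[-16,0,0],[0,0,0.045]],
  [[-14,0,0],[0,0,0.035]],
  [[-12,0,0],[0,0,0.023]],
  [[-9,0,0],[0,0,0]],
  [[-6,0,0],[0,0,0]],
  [[-3,0,0],[0,0,0]],
])

```text
t: 16.57
position: [550.7, -142.6, 127.4]
eef_rot: [-0.0, 0.759, 0.651, -0.0]
force: [0.6, 0.3, -4.0]
gripper_width: 0.149
grip_force: 30.0
```

drive_tool([
  [[0,0,0],[0,0,0]],
  [[0,0,0],[0,0,0]],
])

```text
t: 16.73
position: [550.8, -141.4, 127.4]
eef_rot: [-0.0, 0.759, 0.651, 0.0]
force: [0.4, 0.1, -5.2]
gripper_width: 0.148
grip_force: 30.0
```

```bash
cat > go.py <<'E'
from station import *
from h import *
s=observe();q=s['eef_rot'];R=Ro.from_quat(np.r_[q[1:],q[0]]).as_matrix()
print(s['t'],s['position'].round(1),s['force'].round(1),'trayyaw',np.arctan2(R[1,0],R[0,0])-np.pi/2)
print('shift',(R.T@(np.array([566.5,-209.6,76.5])-s['position'])).round(2))
E
python3 go.py
```

```text
16.7333 [ 550.8 -141.4  127.4] [ 0.4  0.1 -5.2] trayyaw -0.15244464083824716
shift [-65.04  25.83  50.89]
```

drive_tool([
  [[-3,1.2,0],[0,0,0]],
  [[-7,2.8,0],[0,0,0]],
  [[-11,4.4,0],[0,0,0]],
  [[-13,5.2,0],[0,0,0]],
  [[-12,4.7,0],[0,0,0]],
  [[-10,4,0],[0,0,0]],
  [[-6,2.3,0],[0,0,0]],
  [[-3,1.2,0],[0,0,0]],
  [[0,0,0],[0,0,0]],
  [[0,0,0],[0,0,0]],
])

```text
t: 17.57
position: [566.3, -209.8, 127.3]
eef_rot: [-0.0, 0.759, 0.651, -0.0]
force: [0.9, 0.2, -4.3]
gripper_width: 0.156
grip_force: 30.0
```

drive_tool([
  [[0,0,2],[0,0,0]],
  [[0,0,4],[0,0,0]],
  [[0,0,6],[0,0,0]],
  [[0,0,6],[0,0,0]],
  [[0,0,4],[0,0,0]],
  [[0,0,2],[0,0,0]],
  [[0,0,0],[0,0,0]],
  [[0,0,0],[0,0,0]],
])

```text
t: 18.23
position: [566.4, -209.9, 103.3]
eef_rot: [-0.0, 0.759, 0.651, -0.0]
force: [-0.4, 0.2, -3.4]
gripper_width: 0.153
grip_force: 30.0
```

```bash
python3 go.py; python3 - <<'E'
from station import *
from h import *; import pickle
ims={n:get_image(n) for n in('side','wrist')}; pickle.dump(ims,open('im5.pkl','wb'))
a=cv2.resize(ims['side']['frame'][140:250,340:500],None,fx=4,fy=2.7,interpolation=cv2.INTER_CUBIC)[:297]; b=ims['wrist']['frame'][:300]
cv2.imwrite('pics/5.png',np.vstack([a,b])[:,:,::-1])
E
```

```text
18.2333 [ 566.4 -209.9  103.3] [-0.4  0.2 -3.4] trayyaw -0.15292501936237013
shift [2.900e-01 1.000e-02 2.679e+01]
```

View pics/5.png

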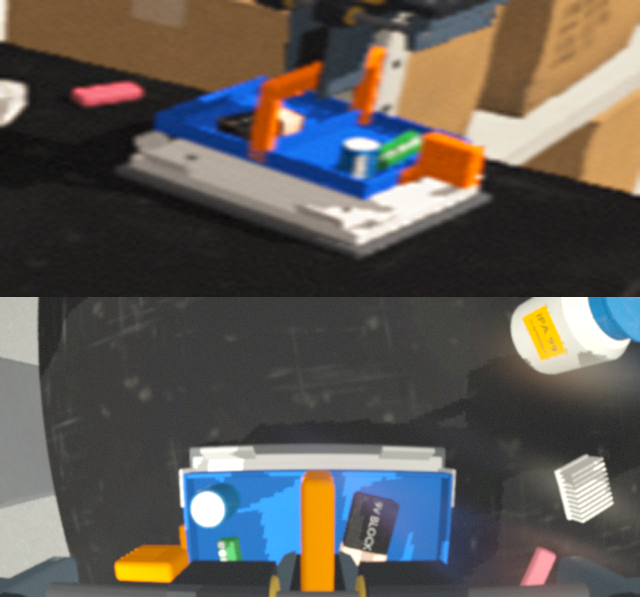

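The tray sits over the dock: end lips peek out evenly at columns ~181–187 and ~449–455 around the tray (187–450). Parts are fine. Lowering.

drive_tool([
  [[0,0,1],[0,0,0]],
  [[0,0,3],[0,0,0]],
  [[0,0,4],[0,0,0]],
  [[0,0,4],[0,0,0]],
  [[0,0,4],[0,0,0]],
  [[0,0,3],[0,0,0]],
  [[0,0,2],[0,0,0]],
  [[0,0,1],[0,0,0]],
  [[0,0,1],[0,0,0]],
  [[0,0,0],[0,0,0]],
])

```text
t: 19.17
position: [566.5, -209.9, 80.3]
eef_rot: [-0.0, 0.759, 0.651, -0.0]
force: [0.0, -0.1, -4.2]
gripper_width: 0.152
grip_force: 30.0
```

drive_tool([
  [[0,0,1],[0,0,0]],
  [[0,0,1],[0,0,0]],
  [[0,0,0],[0,0,0]],
  [[0,0,0],[0,0,0]],
])

```text
t: 19.5
position: [566.5, -209.9, 78.4]
eef_rot: [-0.0, 0.759, 0.651, -0.0]
force: [0.5, 0.5, -4.5]
gripper_width: 0.153
grip_force: 30.0
```

drive_tool([
  [[0,0,0.7],[0,0,0]],
  [[0,0,0.7],[0,0,0]],
  [[0,0,0],[0,0,0]],
  [[0,0,0],[0,0,0]],
])

```text
t: 19.83
position: [566.4, -209.9, 76.9]
eef_rot: [-0.0, 0.759, 0.651, -0.0]
force: [0.2, -0.0, -5.3]
gripper_width: 0.149
grip_force: 30.0
```

drive_tool([
  [[0,0,0.5],[0,0,0]],
  [[0,0,0.4],[0,0,0]],
  [[0,0,0],[0,0,0]],
  [[0,0,0],[0,0,0]],
])

```text
t: 20.17
position: [566.6, -210.0, 76.4]
eef_rot: [0.0, 0.759, 0.651, 0.0]
force: [-1.9, 0.4, 3.5]
gripper_width: 0.152
grip_force: 30.0
```

Contact at the expected deck height (76.4). Releasing gently and rising.

drive_tool([
  [[0,0,0],[0,0,0]],
  [[0,0,0],[0,0,0]],
  [[0,0,0],[0,0,0]],
  [[0,0,0],[0,0,0]],
  [[0,0,0],[0,0,0]],
  [[0,0,0],[0,0,0]],
  [[0,0,0],[0,0,0]],
  [[0,0,0],[0,0,0]],
], grip=0.3)

```text
t: 20.83
position: [566.5, -209.9, 76.1]
eef_rot: [-0.0, 0.759, 0.651, -0.0]
force: [-0.3, -1.0, 0.4]
gripper_width: 0.648
grip_force: 0.0
```

drive_tool([
  [[0,0,-4],[0,0,0]],
  [[0,0,-10],[0,0,0]],
  [[0,0,-20],[0,0,0]],
  [[0,0,-25],[0,0,0]],
  [[0,0,-25],[0,0,0]],
  [[0,0,-25],[0,0,0]],
  [[0,0,-20],[0,0,0]],
  [[0,0,-10],[0,0,0]],
  [[0,0,0],[0,0,0]],
  [[0,0,0],[0,0,0]],
])

```text
t: 21.67
position: [566.4, -209.9, 215.1]
eef_rot: [0.0, 0.759, 0.651, 0.0]
force: [-0.9, 0.6, -0.2]
gripper_width: 0.65
grip_force: 0.0
```

```bash
python3 - <<'E'
from station import *
from h import *; import pickle
s=observe();print(s['t'],s['position'].round(1),s['force'].round(1),s['gripper_width'])
ims={n:get_image(n) for n in('side','wrist')}; pickle.dump(ims,open('im6.pkl','wb'))
a=cv2.resize(ims['side']['frame'][140:250,340:500],None,fx=4,fy=2.7,interpolation=cv2.INTER_CUBIC)[:297]; b=ims['wrist']['frame'][:300]
cv2.imwrite('pics/6.png',np.vstack([a,b])[:,:,::-1])
E
```

```text
21.6667 [ 566.4 -209.9  215.1] [-0.9  0.6 -0.2] 0.6504979567777199
```

View pics/6.png

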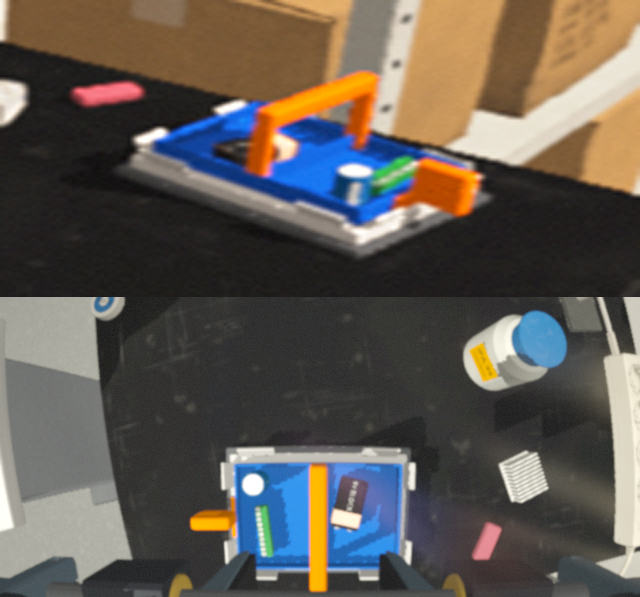

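The tray sits flat between the four lips with its pull to the front, all parts in it, the capacitor upright, and the gripper clear.

```bash
python3 -c "
from station import *
print(hand_in())"
```

```text
the job is handed in; nothing more can be done
None
```

The tray was drawn clear of the riser, let go, lifted by its handle and set down gently in the dock, and I handed the job in at about 22 s; the last images show it seated flat between the lips with its pull to the front, all three parts in it and the capacitor upright, but `hand_in()` returned no verdict.

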